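# Put the dryer balls away in their lidded bin

## Task

Put all the wool dryer balls away in the green bin: tip up the front of its lid, draw it out from under the hood and lay it flat on the worktop, then carry the caddy over by its handle and tip its balls into the bin (do not pick balls out of the caddy by hand), and put in the balls lying about on the worktop too. Stand the empty caddy upright on the worktop and close the bin, the lid's back edge under the hood again and the board flat on the rim. Do not disturb the candle jar, the roll of tape, the tin and the pot of wax.

Things in the scene. Friction and masses are not known exactly. Their poses are not given: they have to be found in the camera images.
- bin: storage bin, fixed: sage-green open metal box, 192 mm (x) by 162 mm (y) outside, walls 6 mm, rim 146 mm above the worktop, inner floor 12 mm up. Origin under its centre, front along its own -x, z up. Beside both long rims guides stand 12 mm above the rim (inner faces at y = +-81 mm, 4 mm thick). The lid rests on the rim, its back edge under a hood
- bin_hood (a point): middle of the front edge of the hood roof's underside, 26 mm above the rim, 74 mm behind the bin's centre; roof top 176 mm above the worktop, back plate at bin x = +98 mm. The roof covers the back 21 mm of the closed lid, so the lid cannot go straight up or down: tip its front up (10 to 25 degrees leaves room), draw it out forwards (bin -x); to close, the reverse
- bin_mouth (a point): middle of the open mouth, level with the rim; the free opening is 164 mm along bin x (front wall to hood) by 150 mm along y
- lid: loose lid: pale beech board 190 mm (x) by 153 mm (y), 7 mm thick, 130 g. Origin: centre of the board's underside, z up. Closed, its axes are the bin's and its origin is on the bin's axis at rim height (play 4 mm each side, 5 mm to the front, 3 mm to the back). It lies level on the worktop on its battens, origin 8 mm up
- lid_batten (a point): middle of the underside of the front batten. Two battens, 16 mm wide, 8 mm deep, 130 mm long (lid y), are fixed under the board at x = -77 and +45 mm; on the closed bin they hang inside the mouth and the front one stops the lid from sliding forwards until its front edge is raised by more than 8 mm
- lid_grip (a point): middle of the dark wooden grip bar on the lid, 50 mm before (-x) the lid's centre, 25 mm above its origin; the bar is 14 mm thick (lid x), 80 mm long (lid y), 32 mm high above the board; grasp it across its thickness from above
- lid_heel (a point): middle of the lid's back (+x) edge, at its underside, 95 mm behind the lid's origin; this edge tucks under the bin's hood
- caddy: loose carry caddy: slate-blue open plastic tray 163 mm (x) by 152 mm (y), about 360 g, with a handle bar over it. Origin under its middle, z up. Its low pouring front points along its own -x: there the flat floor (5 mm thick, to x = -35 mm) rises in a 25 degree ramp. Rear wall 82 mm, sides 70 mm (48 mm at the ramp) high, inside 140 mm wide
- caddy_handle (a point): middle of the caddy's wooden handle bar, 157 mm above the caddy's underside, over its origin; the bar is 14 mm thick (caddy x), 26 mm high, 141 mm long (caddy y), on two side uprights 34 mm wide; grasp it across its thickness from above
- caddy_lip (a point): middle of the edge of the caddy's pouring ramp, 83 mm before (-x) and 27 mm above the caddy's origin. Balls roll out over it once the front is tipped down by more than about 30 degrees; 50 degrees empties the caddy; tipped fast, they shoot over the far wall
- ball_0_mid (a point): a grey felted wool dryer ball, about 65 mm across, 45 g, rolls easily; this point is its centre; starts in the caddy, if present
- ball_1_mid (a point): a grey felted wool dryer ball, about 65 mm across, 45 g, rolls easily; this point is its centre; starts in the caddy, if present
- ball_2_mid (a point): a grey felted wool dryer ball, about 65 mm across, 45 g, rolls easily; this point is its centre; starts in the caddy, if present
- ball_3_mid (a point): a grey felted wool dryer ball, about 65 mm across, 45 g, rolls easily; this point is its centre; starts in the caddy, if present
- ball_0: the same ball as ball_0_mid; its origin lies on its surface and turns with it
- ball_1: the same ball as ball_1_mid; its origin lies on its surface and turns with it
- ball_2: the same ball as ball_2_mid; its origin lies on its surface and turns with it
- ball_3: the same ball as ball_3_mid; its origin lies on its surface and turns with it
- stray_0_mid (a point): a grey felted wool dryer ball, about 65 mm across, 45 g, rolls easily; this point is its centre; starts on the worktop, if present
- stray_1_mid (a point): a grey felted wool dryer ball, about 65 mm across, 45 g, rolls easily; this point is its centre; starts on the worktop, if present
- candle_jar: bystander: candle in a glass jar, 76 mm across, 90 mm high, origin under its centre
- masking_tape: bystander: roll of masking tape lying flat, 100 mm across, 25 mm high, origin under its centre
- sewing_tin: bystander: green tin box 93 x 133 x 55 mm, origin under its centre
- wax_pot: bystander: small round pot with a wooden lid, 62 mm across, 35 mm high, origin under its centre
There are look-alikes about, which are no part of the job. Leave any red look-alike of the caddy alone. Leave any blue or red look-alike of the ball_2 alone.

How it is judged:
By the outcome, as a careful person would: the job done as asked, in the order asked, and still so for the second after the job is handed in, with the robot touching nothing.
Of ball_0, ball_1, ball_2, ball_3 only 2 to 4 are there at a start; the rules pass over those that are not, and their reading is None.
Of stray_0, stray_1 only 1 to 2 are there at a start; the rules pass over those that are not, and their reading is None.
At some moment in a run one of caddy, lid may be knocked a few centimetres aside while the robot is not near it.
Once in a run the grip may slacken for a moment while it holds something.
It also fails if it takes over 192 s, if anything falls off the work surface, if the arm or the gripper's body presses on something with over 40 N, if the wrist force passes 120 N, or if a joint passes its speed limit or range.

## Robot

A 7-joint arm with a two-finger parallel gripper is mounted at the origin on a cart in front of the work surface, level with it; the furniture and walls round the work are solid. World frame = base frame: x ahead of the robot, y to its left, z up, the work surface at z = 0. Lengths are in m, angles in rad, forces in N, time in s.
With the tool pointing down it reaches from about 0.425 to 0.925 m from the base axis. Payload 6.8 kg.
Tool frame: the origin (TCP) lies midway between the tips of the shut fingers; the grasp point (between the pads) lies 19 mm behind it; z points along the fingers, y is the line along which they close (so a half turn about z gives the same grasp; the last joint's range is limited). The gripper opens to 85 mm and grips with 20 to 120 N. Pads are 22 mm wide; open, the fingers measure 114 mm over their backs; the gripper's body (76 mm by 85 mm) begins 54 mm behind the grasp point. The pads swing forward as they close: fully open they stand 13 mm farther back than shut.
Start: joints at [-1.248, 0.477, 0.022, 1.555, -0.011, 1.109, -0.083], TCP at [0.282, 0.613, 0.231] pointing down, gripper open.
Joint ranges: [-2.96, 2.96], [-0.34, 2.1], [-1.41, 1.46], [0.24, 2.44], [-1.37, 4.51], [0.17, 1.92], [-2.96, 2.96]. Speed limits (rad/s): [2.39, 2.39, 3.14, 3.14, 3.14, 3.14, 3.14].

## Interface

Orientations are given as a unit quaternion [w, x, y, z].
In Python, from station import bot, eyes, ticket gives the robot as it stands.
- The arm moves only by the shell command python3 -m crank 'ROWS' [FORCE]. ROWS is text: rows parted by semicolons, each of 7 numbers parted by spaces: the shift along the tool's x, y, z in units of 0.5 m (1.0 is 0.5 m), then the turn, a rotation vector about the tool's x, y, z in units of 180 degrees (1.0 is 180 degrees), then the closure, from 0 (fully open) to 1 (shut). A call has 1 to 20 rows; each row is the pose to reach, as a shift and turn from the pose commanded when the call began, along the tool's axes at that moment, turning the shorter way round; what a row does not reach only later rows make up. A row lasts 1/10 s, in which the tool goes at most 50 mm and 8.59 degrees, less where a joint would pass 70% of its speed; a pose out of reach is approached as far as the arm can. A call with a number of a shift or a turn outside -1 to 1 is refused whole. A call with a gripper value outside its range is refused whole. The fingers move at their own pace and stop on an object; FORCE is the grip in N (left out, the last holds). Time passes only in rows, so rows that repeat a pose let the fingers close. It gives the time, the measured TCP pose, the force, the opening and the grip force at its end, in the units of the state.
- bot.get_obs(): the state, without advancing time (a new reading comes with each control period).
- eyes.read_camera(name): name is "scene" or "top" or "wrist"; returns a dict with "image" (384x512x3 uint8, red, green, blue), "K" (3x3 intrinsics, pixels), "R" (3x3) and "t" (3): a world point X has camera coordinates R X + t. Camera axes: x right, y down, z forward; pixel columns grow to the right and rows downward; lengths in m; the calibration is good to about 2 mm. A picture is of the moment at which its call begins. There is no depth.
- ticket.hand_in(): hands the job in; it is judged then, once.
The state is a dict: "t": time; "q": joint angles; "joint_vel": joint speeds; "joint_torque": joint torques, N m; "eef_pos": TCP position; "tool_rot": TCP orientation; "contact_force": force on the tool from outside, world axes, zero at the start; "torque": the same for the moment, N m; "gripper_width": opening from 0.0 (shut) to 1.0 (fully open); "grasp_force": force on a finger pad.
Only numpy, scipy, OpenCV 4.12 (cv2) and the standard library are available. Lean on these libraries where they do the work, as an engineer would, in place of code of your own. Each camera call takes 0.05 s, during which the arm holds its last target. There are 200 camera calls.

## Working session

There is one attempt and no reset: what is moved stays moved. The work goes in short steps, Python scripts to look and compute and a shell command to move; the robot and the scene stay as the last step left them, time stands still between calls to the robot, and variables do not carry over. Pictures are saved under pics/ and viewed, at most 15 in all, crops included, and the job is handed in when it is done.

```bash
ls; mkdir -p pics; cat > h.py <<'E'
import numpy as np, cv2
from scipy.spatial.transform import Rotation as Ro
from station import bot, eyes, ticket
def snap(name,fn):
    c=eyes.read_camera(name); cv2.imwrite('pics/'+fn,cv2.cvtColor(c['image'],cv2.COLOR_RGB2BGR)); np.savez('pics/'+fn+'.npz',**c); return c
def ray(c,u,v,z):
    K,R,t=c['K'],c['R'],c['t']; d=R.T@np.linalg.solve(K,[u,v,1.]); o=-R.T@t
    return o+d*(z-o[2])/d[2]
def proj(c,X):
    p=c['K']@(c['R']@np.asarray(X,float)+c['t']); return p[:2]/p[2]
E
python3 - <<'E'
from h import *
a=snap('scene','s0.png');b=snap('top','t0.png')
cv2.imwrite('pics/st0.png',np.vstack([cv2.imread('pics/'+f) for f in('s0.png','t0.png')])[:, :])
im=np.hstack([cv2.imread('pics/'+f) for f in('s0.png','t0.png')])
for f in 's0','t0': cv2.imwrite(f'pics/{f}b.png',cv2.resize(cv2.imread(f'pics/{f}.png'),(800,600),interpolation=cv2.INTER_CUBIC))
o=bot.get_obs();print(o)
for c in(a,b):print(c['K'],-c['R'].T@c['t'],c['R'])
E
```

```text
pics
{'t': 0.1, 'q': array([-1.24808529,  0.4777036 ,  0.02237364,  1.5563368 , -0.01151949,
        1.10925925, -0.08306424]), 'joint_vel': array([-4.41854284e-04, -2.48989143e-03,  9.54538851e-04, -2.02591016e-03,
        1.60076473e-05, -2.07150337e-03,  2.16664087e-04]), 'joint_torque': array([ 4.62111479e-03, -5.97756350e+01,  1.61383040e+00, -2.81950468e+01,
        1.29383476e-02,  5.12204570e-03, -2.99759654e-05]), 'eef_pos': array([0.28169209, 0.61284847, 0.23043945]), 'tool_rot': array([-1.14356247e-04,  2.13733892e-01,  9.76891601e-01, -7.80935593e-04]), 'contact_force': array([-0.62023029, -0.07166518,  0.62307994]), 'torque': array([ 0.01860271, -0.06513399,  0.00963743]), 'grasp_force': 0.0, 'gripper_width': 1.0007276311012818}
[[396.19367228   0.         259.41481717]
 [  0.         396.19367228 193.46956521]
 [  0.           0.           1.        ]] [ 0.0739117  -0.92942183  1.02158301] [[ 0.82232298 -0.56866012 -0.02026315]
 [-0.40231952 -0.55586197 -0.72743142]
 [ 0.40239772  0.60633583 -0.68588114]]
[[377.1514084    0.         252.15148905]
 [  0.         377.1514084  187.14885188]
 [  0.           0.           1.        ]] [ 0.45305146 -0.12630915  1.42481972] [[ 0.01402169 -0.99984012 -0.01109597]
 [-0.99503922 -0.01285958 -0.09864881]
 [ 0.09849035  0.01242415 -0.99506045]]
```

View pics/s0b.png

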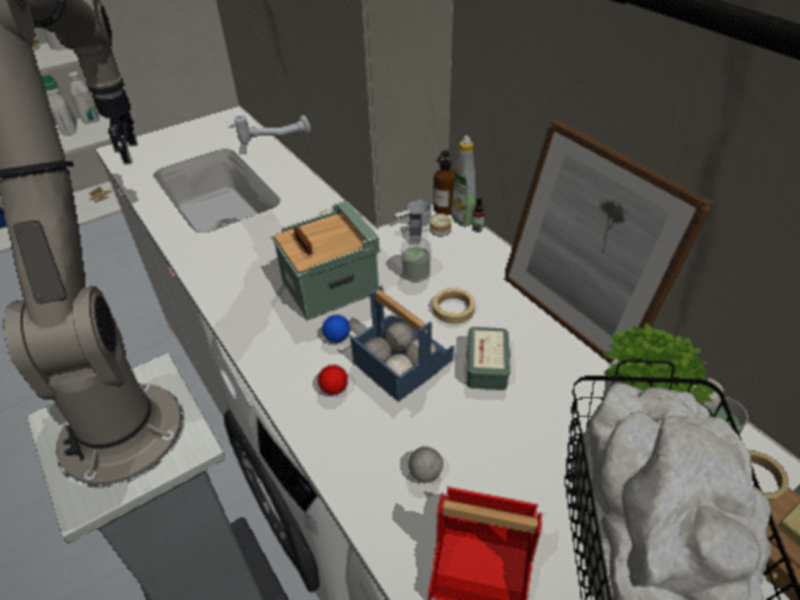

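View pics/t0b.png

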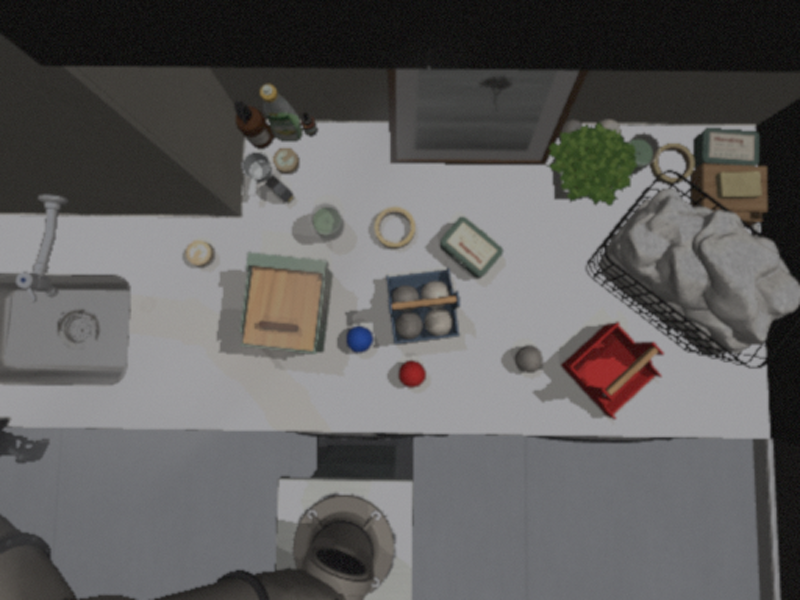

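The top view shows these objects (800x600 pixels):
- **Bin:** green, at (285,303), with the lid's grip at (277,326).
- **Caddy candidates:** slate-blue at (422,305), which holds 4 grey balls and is the one to use. The red one at (612,368) is a look-alike.
- **Loose balls:** grey stray at (528,358). The blue (359,339) and red (412,374) balls are look-alikes.

I'll check that choice in one close crop.

```bash
python3 - <<'E'
from h import *
t=cv2.imread('pics/t0.png')[150:250,150:350]; s=cv2.imread('pics/s0.png')[125:265,165:340]
cv2.imwrite('pics/c0.png',cv2.resize(t,(800,400),interpolation=cv2.INTER_CUBIC))
cv2.imwrite('pics/c1.png',cv2.resize(s,(700,560),interpolation=cv2.INTER_CUBIC))
E
```

```text
(no output)
```

View pics/c0.png

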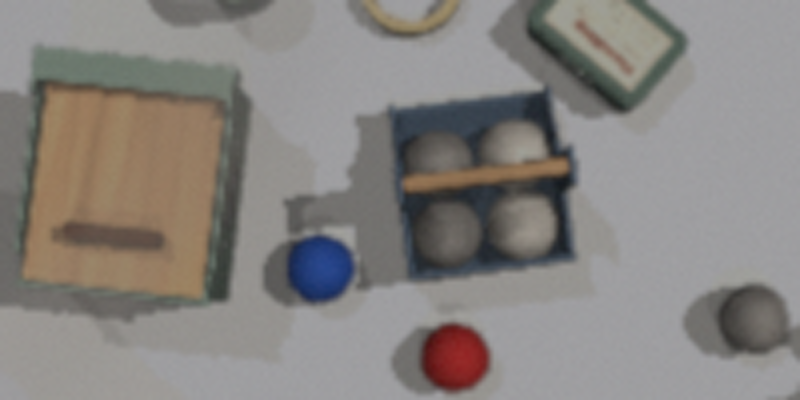

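View pics/c1.png

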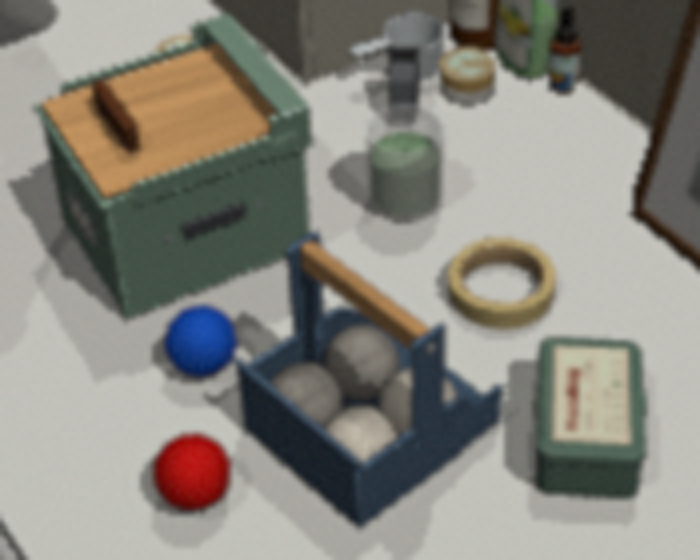

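Crop: the lid's grip bar runs from (55,232) to (163,240). The caddy's handle runs from (405,184) to (570,165). All four balls in it are grey, and its tall rear wall faces the robot, so the pouring front points to world +x. Next I'll work out positions.

```bash
python3 - <<'E'
from h import *
c=dict(np.load('pics/t0.png.npz')); s=dict(np.load('pics/s0.png.npz'))
f=lambda u,v,z:np.round(ray(c,150+u/4,150+v/4,z),3)[:2]
g=lambda u,v,z:np.round(ray(c,.64*u,.64*v,z),3)[:2]
print('lid grip ends',f(57,231,.178),f(163,239,.178))
print('lid corners',[f(u,v,.153) for u,v in((45,85),(225,104),(203,298),(24,278))])
print('hood back',f(37,46,.176),f(238,66,.176))
print('caddy handle',f(405,184,.165),f(570,165,.165))
print('caddy rear corners',f(410,278,.08),f(576,258,.08),'front',f(392,106,.05),f(548,90,.05))
for n,u,v in('blue',320,268),('red',455,356),('stray',753,319):print(n,f(u,v,.033))
for n,u,v,z in('edge',300,430,0),('edge2',550,435,0),('pot',200,253,.03),('sink',130,300,0),('pillar',242,215,0),('jar',325,222,.08),('tape',394,228,.02),('tin',471,247,.05),('redc',612,370,.03),('redc-left',565,368,.05):print(n,g(u,v,z))
# cross-check scene
h=lambda u,v,z:np.round(ray(s,165+u/4,125+v/4,z),3)[:2]
print('scene: grip',h(98,85,.178),h(136,142,.178),'handle',h(305,245,.17),h(428,332,.17))
E
```

```text
lid grip ends [0.504 0.18 ] [0.499 0.091]
lid corners [array([0.629, 0.201]), array([0.615, 0.046]), array([0.451, 0.061]), array([0.465, 0.212])]
hood back [0.659 0.203] [0.644 0.033]
caddy handle [ 0.548 -0.108] [ 0.566 -0.246]
caddy rear corners [ 0.471 -0.112] [ 0.49 -0.26] front [ 0.628 -0.093] [ 0.645 -0.236]
blue [ 0.479 -0.029]
red [ 0.401 -0.154]
stray [ 0.438 -0.426]
edge [0.262 0.11 ]
edge2 [ 0.26  -0.482]
pot [0.68  0.359]
sink [0.567 0.535]
pillar [0.781 0.269]
jar [0.749 0.053]
tape [ 0.749 -0.107]
tin [ 0.699 -0.289]
redc [ 0.415 -0.621]
redc-left [ 0.419 -0.506]
scene: grip [0.506 0.165] [0.495 0.073] handle [ 0.546 -0.115] [ 0.568 -0.251]
```

```bash
cat >> h.py <<'E'
def Rt(head,tilt=0):
    a=np.radians(head); y=np.array([np.cos(a),np.sin(a),0]); z=np.array([0,0,-1.]); x=np.cross(y,z)
    return Ro.from_matrix(np.c_[x,y,z])*Ro.from_rotvec([np.radians(tilt),0,0])
def go(pos,head,tilt=0,base=None):
    o=bot.get_obs(); p,q=(o['eef_pos'],o['tool_rot']) if base is None else base
    R0=Ro.from_quat(np.roll(q,-1)) if not isinstance(q,Ro) else q
    d=R0.inv().apply(np.asarray(pos)-p)/.5; r=(R0.inv()*Rt(head,tilt)).as_rotvec()/np.pi
    print('row',np.round(d,3),np.round(r,3),'from',np.round(p,3))
E
python3 -c "
from h import *
go([.501,.130,.30],-5)"
```

```text
row [-0.802 -0.695 -0.138] [-0.     0.     0.391] from [0.282 0.613 0.23 ]
```

```bash
R="-0.802 -0.695 -0.138 0 0 0.391 0"; python3 -m crank '-0.1 -0.05 -0.138 0 0 0 0;-0.1 -0.05 -0.138 0 0 0 0;-0.802 -0.695 -0.138 0 0 0.391 0;-0.802 -0.695 -0.138 0 0 0.391 0;-0.802 -0.695 -0.138 0 0 0.391 0;-0.802 -0.695 -0.138 0 0 0.391 0;-0.802 -0.695 -0.138 0 0 0.391 0;-0.802 -0.695 -0.138 0 0 0.391 0;-0.802 -0.695 -0.138 0 0 0.391 0;-0.802 -0.695 -0.138 0 0 0.391 0;-0.802 -0.695 -0.138 0 0 0.391 0;-0.802 -0.695 -0.138 0 0 0.391 0;-0.802 -0.695 -0.138 0 0 0.391 0;-0.802 -0.695 -0.138 0 0 0.391 0;-0.802 -0.695 -0.138 0 0 0.391 0;-0.802 -0.695 -0.138 0 0 0.391 0;-0.802 -0.695 -0.138 0 0 0.391 0;-0.802 -0.695 -0.138 0 0 0.391 0;-0.802 -0.695 -0.138 0 0 0.391 0;-0.802 -0.695 -0.138 0 0 0.391 0'
python3 - <<'E'
from h import *
c=snap('wrist','w1.png'); print(bot.get_obs()['q'],-c['R'].T@c['t'])
hsv=cv2.cvtColor(c['image'],cv2.COLOR_RGB2HSV)
print(proj(c,[.501,.13,.185]))
E
```

```text
t: 2.1
eef_pos: [0.5011, 0.1303, 0.3003]
tool_rot: [-0.0, 0.738, 0.675, 0.0]
contact_force: [-1.0, -0.8, 0.7]
gripper_width: 0.995
grasp_force: 0.0
[-0.77608737  0.15239034  0.45600734  1.8657339  -0.07366255  1.13984716
 -0.38212582] [0.50743373 0.2093799  0.44362388]
[260.31089914 184.30336641]
```

View pics/w1.png

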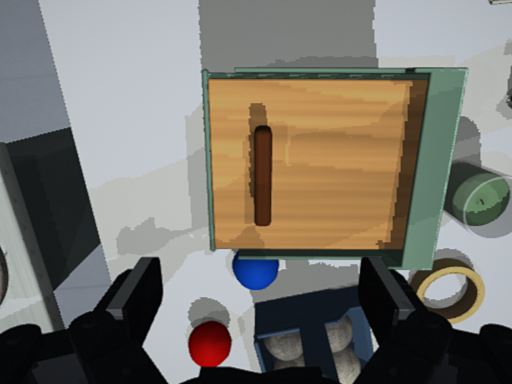

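The wrist view shows the bar from (264,127) to (263,225), upright in the picture, so the heading is right.

```bash
python3 - <<'E'
from h import *
c=dict(np.load('pics/w1.png.npz'))
print(ray(c,263,176,.185), 'rim front/back corners',[ray(c,u,v,.158).round(3) for u,v in((205,72),(211,250))],'lid front', [ray(c,u,v,.153).round(3) for u,v in((208,78),(214,248),)],'lid right side/hood edge',[ray(c,u,v,z).round(3) for u,v,z in((430,72,.176),(404,268,.176))])
p=ray(c,263,176,.185); go([p[0],p[1],.158],-5)
E
```

```text
[0.50369446 0.13659356 0.185     ] rim front/back corners [array([0.465, 0.218, 0.158]), array([0.449, 0.062, 0.158])] lid front [array([0.466, 0.213, 0.153]), array([0.451, 0.061, 0.153])] lid right side/hood edge [array([0.633, 0.203, 0.176]), array([0.621, 0.038, 0.176])]
row [0.013 0.004 0.285] [ 0. -0. -0.] from [0.501 0.13  0.3  ]
```

```bash
python3 -m crank '0.012 0.005 0.1 0 0 0 0;0.012 0.005 0.2 0 0 0 0;0.012 0.005 0.285 0 0 0 0;0.012 0.005 0.285 0 0 0 0;0.012 0.005 0.285 0 0 0 0;0.012 0.005 0.285 0 0 0 1;0.012 0.005 0.285 0 0 0 1;0.012 0.005 0.285 0 0 0 1;0.012 0.005 0.285 0 0 0 1;0.012 0.005 0.285 0 0 0 1;0.012 0.005 0.285 0 0 0 1;0.012 0.005 0.285 0 0 0 1;0.012 0.005 0.285 0 0 0 1' 80
```

```text
t: 3.45
eef_pos: [0.5045, 0.1361, 0.1586]
tool_rot: [-0.0, 0.738, 0.675, 0.0]
contact_force: [-1.5, -0.2, 7.5]
gripper_width: 0.149
grasp_force: 79.2
```

```bash
python3 -m crank '0 0.002 -0.026 0.028 0 0 1;0 0.002 -0.026 0.028 0 0 1;0 0.006 -0.052 0.056 0 0 1;0 0.006 -0.052 0.056 0 0 1;0 0.014 -0.082 0.083 0 0 1;0 0.014 -0.082 0.083 0 0 1;0 0.014 -0.082 0.083 0 0 1;0 -0.02 -0.084 0.083 0 0 1;0 -0.05 -0.086 0.083 0 0 1;0 -0.09 -0.09 0.083 0 0 1;0 -0.09 -0.09 0.083 0 0 1' 80
python3 - <<'E'
from h import *
a=snap('scene','s1.png'); i=cv2.imread('pics/s1.png')[100:240,150:325]
cv2.imwrite('pics/s1c.png',cv2.resize(i,(525,420),interpolation=cv2.INTER_CUBIC))
E
```

```text
t: 4.55
eef_pos: [0.4561, 0.1399, 0.2019]
tool_rot: [-0.096, 0.731, 0.67, -0.088]
contact_force: [0.8, 0.6, -1.8]
gripper_width: 0.144
grasp_force: 79.2
```

View pics/s1c.png

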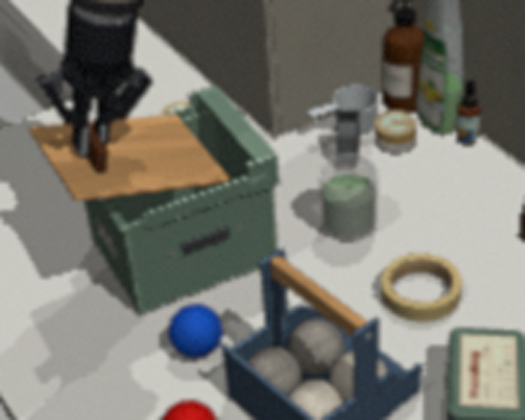

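The lid is out from under the hood and still held. I'll lift it and lay it to the left of the bin.

```bash
python3 -c "
from h import *
go([.456,.14,.32],-5,15);go([.43,.375,.22],0);go([.43,.375,.0215],0)"
```

```text
row [-0.    -0.064 -0.227] [ 0.001 -0.     0.   ] from [0.458 0.14  0.202]
row [ 0.464 -0.102 -0.01 ] [-0.083 -0.004 -0.028] from [0.458 0.14  0.202]
row [0.464 0.    0.374] [-0.083 -0.004 -0.028] from [0.458 0.14  0.202]
```

```bash
python3 -m crank '0 -0.064 -0.227 0 0 0 1;0 -0.064 -0.227 0 0 0 1;0 -0.064 -0.227 0 0 0 1;0.464 -0.102 -0.01 -0.083 -0.004 -0.028 1;0.464 -0.102 -0.01 -0.083 -0.004 -0.028 1;0.464 -0.102 -0.01 -0.083 -0.004 -0.028 1;0.464 -0.102 -0.01 -0.083 -0.004 -0.028 1;0.464 -0.102 -0.01 -0.083 -0.004 -0.028 1;0.464 -0.102 -0.01 -0.083 -0.004 -0.028 1;0.464 -0.102 -0.01 -0.083 -0.004 -0.028 1;0.464 -0.028 0.26 -0.083 -0.004 -0.028 1;0.464 -0.028 0.26 -0.083 -0.004 -0.028 1;0.464 -0.028 0.26 -0.083 -0.004 -0.028 1;0.464 -0.01 0.32 -0.083 -0.004 -0.028 1;0.464 -0.004 0.355 -0.083 -0.004 -0.028 1;0.464 0.0 0.374 -0.083 -0.004 -0.028 1;0.464 0.0 0.374 -0.083 -0.004 -0.028 1;0.464 0.0 0.374 -0.083 -0.004 -0.028 1' 80
python3 -c "
from h import *
go([.43,.375,.022],0);print(bot.get_obs()['q'])"
```

```text
t: 6.4
eef_pos: [0.433, 0.3749, 0.0232]
tool_rot: [0.001, 0.707, 0.707, 0.001]
contact_force: [-0.4, 0.2, 0.0]
gripper_width: 0.144
grasp_force: 81.7
row [ 0.    -0.006  0.002] [ 0.001  0.    -0.   ] from [0.433 0.375 0.023]
[-0.96929115  0.59482185  0.19023232  1.95964873 -0.18568546  0.60232608
 -0.65872594]
```

```bash
python3 -m crank '0 0 0.002 0 0 0 0;0 0 0.002 0 0 0 0;0 0 0.002 0 0 0 0;0 0 0.002 0 0 0 0;0 0 -0.2 0 0 0 0;0 0 -0.5 0 0 0 0;0 0 -0.65 0 0 0 0;0 0 -0.65 0 0 0 0;0 0 -0.65 0 0 0 0;0 0 -0.65 0 0 0 0;0 0 -0.65 0 0 0 0'
python3 -c "
from h import *
go([.557,-.18,.34],7)"
```

```text
t: 7.5
eef_pos: [0.4328, 0.3762, 0.3523]
tool_rot: [0.0, 0.707, 0.707, 0.003]
contact_force: [0.1, 0.5, -0.1]
gripper_width: 0.997
grasp_force: 0.0
row [-1.113  0.248  0.021] [ 0.001 -0.001 -0.039] from [0.433 0.376 0.352]
```

```bash
python3 -m crank '-1 0.22 0.02 0 0 -0.039 0;-1 0.22 0.02 0 0 -0.039 0;-1 0.22 0.02 0 0 -0.039 0;-1 0.22 0.02 0 0 -0.039 0;-1 0.22 0.02 0 0 -0.039 0;-1 0.22 0.02 0 0 -0.039 0;-1 0.22 0.02 0 0 -0.039 0;-1 0.22 0.02 0 0 -0.039 0;-1 0.22 0.02 0 0 -0.039 0;-1 0.22 0.02 0 0 -0.039 0;-1 0.22 0.02 0 0 -0.039 0;-1 0.22 0.02 0 0 -0.039 0;-1 0.22 0.02 0 0 -0.039 0;-1 0.22 0.02 0 0 -0.039 0'
python3 - <<'E'
from h import *
c=snap('wrist','w2.png'); snap('top','t2.png')
print(bot.get_obs()['q'],proj(c,[.557,-.18,.17]))
t=cv2.imread('pics/t2.png')[130:280,60:360]
cv2.imwrite('pics/w2t.png',np.vstack([cv2.resize(cv2.imread('pics/w2.png'),(600,300),interpolation=cv2.INTER_AREA),cv2.resize(t,(600,300),interpolation=cv2.INTER_CUBIC)]))
E
```

```text
t: 8.9
eef_pos: [0.5419, -0.122, 0.3375]
tool_rot: [-0.0, 0.661, 0.75, -0.0]
contact_force: [0.6, 0.5, -0.0]
gripper_width: 1.002
grasp_force: 0.0
[-0.42452509  0.21174624  0.64161802  1.73972354 -0.13346507  1.23401731
  0.37649873] [268.34803282 226.01775831]
```

View pics/w2t.png

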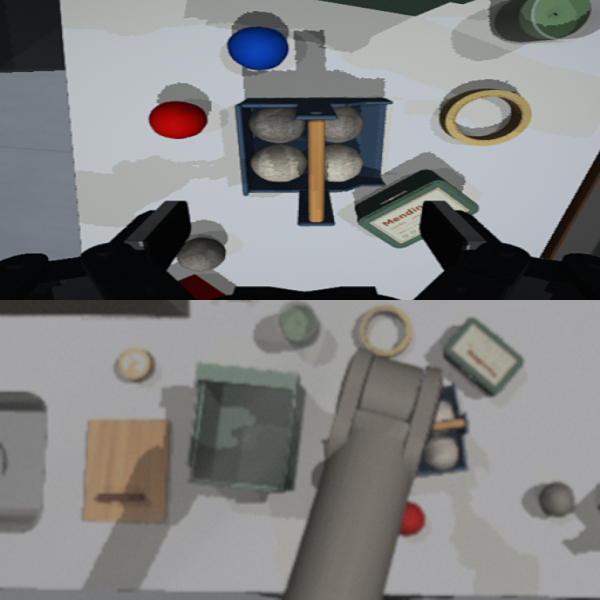

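```bash
python3 -c "
from h import *
c=dict(np.load('pics/w2.png.npz')); print(ray(c,269.6,219,.168),ray(c,316/1.172,120/.781,.17),ray(c,316/1.172,222/.781,.17))
go([.525,.129,.34],-5,50)"
```

```text
[ 0.55738453 -0.17323322  0.168     ] [ 0.54845045 -0.10778136  0.17      ] [ 0.5672361  -0.24588687  0.17      ]
row [ 0.503  0.03  -0.005] [0.277 0.03  0.063] from [ 0.542 -0.122  0.338]
```

```bash
python3 -m crank '0.503 0.03 -0.005 0.277 0.03 0.063 0;0.503 0.03 -0.005 0.277 0.03 0.063 0;0.503 0.03 -0.005 0.277 0.03 0.063 0;0.503 0.03 -0.005 0.277 0.03 0.063 0;0.503 0.03 -0.005 0.277 0.03 0.063 0;0.503 0.03 -0.005 0.277 0.03 0.063 0;0.503 0.03 -0.005 0.277 0.03 0.063 0;0.503 0.03 -0.005 0.277 0.03 0.063 0;0.503 0.03 -0.005 0.277 0.03 0.063 0;0.503 0.03 -0.005 0.277 0.03 0.063 0;0.503 0.03 -0.005 0.277 0.03 0.063 0;0.503 0.03 -0.005 0.277 0.03 0.063 0;0.503 0.03 -0.005 0.277 0.03 0.063 0;0.503 0.03 -0.005 0.277 0.03 0.063 0'
python3 -c "
from h import *
print(bot.get_obs()['q']);go([.525,.129,.34],-5,50)
go([.557,-.177,.32],7.7)"
```

```text
t: 10.4
eef_pos: [0.5157, 0.1266, 0.3638]
tool_rot: [-0.311, 0.691, 0.623, -0.193]
contact_force: [0.1, 6.5, -2.8]
gripper_width: 0.999
grasp_force: 0.0
[ 0.04929773  0.57126608 -0.35890766  1.32177598 -0.21826539  1.91214755
 -0.42807297]
row [0.002 0.046 0.023] [ 0.043 -0.041  0.014] from [0.516 0.127 0.364]
row [-0.594  0.137 -0.105] [-0.229 -0.07  -0.072] from [0.516 0.127 0.364]
```

Inward tipping runs into the joint 6 limit, so I'll try pouring sideways (front towards +y) with the empty hand.

```bash
cat >> h.py <<'E'
BIN=np.array([.552,.127]); BX=np.array([.996,-.087]); BY=np.array([.087,.996])
def binp(x,y,z): return np.r_[BIN+BX*x+BY*y,z]
def pour(th,x=-.01,y=-.05,z=.19,base=None):
    a=np.radians(th);c,s=np.cos(a),np.sin(a)
    p=binp(x,y-.083*c+.113*s,z+.083*s+.113*c); print(th,p.round(3),end=' '); go(p,85,th,base)
E
python3 -c "
from h import *
pour(55,z=.22)"
```

```text
55 [0.542 0.123 0.353] row [-0.002  0.053 -0.019] [ 0.085 -0.412 -0.321] from [0.516 0.127 0.364]
```

```bash
python3 -m crank '-0.002 0.053 -0.019 0.085 -0.412 -0.321 0;-0.002 0.053 -0.019 0.085 -0.412 -0.321 0;-0.002 0.053 -0.019 0.085 -0.412 -0.321 0;-0.002 0.053 -0.019 0.085 -0.412 -0.321 0;-0.002 0.053 -0.019 0.085 -0.412 -0.321 0;-0.002 0.053 -0.019 0.085 -0.412 -0.321 0;-0.002 0.053 -0.019 0.085 -0.412 -0.321 0;-0.002 0.053 -0.019 0.085 -0.412 -0.321 0;-0.002 0.053 -0.019 0.085 -0.412 -0.321 0;-0.002 0.053 -0.019 0.085 -0.412 -0.321 0;-0.002 0.053 -0.019 0.085 -0.412 -0.321 0;-0.002 0.053 -0.019 0.085 -0.412 -0.321 0;-0.002 0.053 -0.019 0.085 -0.412 -0.321 0;-0.002 0.053 -0.019 0.085 -0.412 -0.321 0;-0.002 0.053 -0.019 0.085 -0.412 -0.321 0;-0.002 0.053 -0.019 0.085 -0.412 -0.321 0'
python3 -c "
from h import *
print(bot.get_obs()['q']);pour(55,z=.22)
go([.557,-.177,.30],7.7)"
```

```text
t: 12.0
eef_pos: [0.5462, 0.1112, 0.3611]
tool_rot: [-0.016, 0.055, 0.881, -0.47]
contact_force: [-0.0, -0.1, 0.3]
gripper_width: 0.999
grasp_force: 0.0
[-1.08853194  0.57494887  0.6171178   1.5683461   0.47355674  1.67099661
  0.89636642]
55 [0.542 0.123 0.353] row [ 0.012  0.026 -0.009] [-0.006 -0.002 -0.011] from [0.546 0.111 0.361]
row [-0.083 -0.215  0.543] [-0.258  0.211  0.382] from [0.546 0.111 0.361]
```

Sideways works. I'll go back above the caddy handle.

```bash
python3 -m crank '-0.083 -0.215 0.543 -0.258 0.211 0.382 0;-0.083 -0.215 0.543 -0.258 0.211 0.382 0;-0.083 -0.215 0.543 -0.258 0.211 0.382 0;-0.083 -0.215 0.543 -0.258 0.211 0.382 0;-0.083 -0.215 0.543 -0.258 0.211 0.382 0;-0.083 -0.215 0.543 -0.258 0.211 0.382 0;-0.083 -0.215 0.543 -0.258 0.211 0.382 0;-0.083 -0.215 0.543 -0.258 0.211 0.382 0;-0.083 -0.215 0.543 -0.258 0.211 0.382 0;-0.083 -0.215 0.543 -0.258 0.211 0.382 0;-0.083 -0.215 0.543 -0.258 0.211 0.382 0;-0.083 -0.215 0.543 -0.258 0.211 0.382 0;-0.083 -0.215 0.543 -0.258 0.211 0.382 0;-0.083 -0.215 0.543 -0.258 0.211 0.382 0;-0.083 -0.215 0.543 -0.258 0.211 0.382 0;-0.083 -0.215 0.543 -0.258 0.211 0.382 0'
python3 - <<'E'
from h import *
c=snap('wrist','w3.png'); im=c['image'].copy()
hsv=cv2.cvtColor(im,cv2.COLOR_RGB2HSV); m=((hsv[...,0]>8)&(hsv[...,0]<22)&(hsv[...,1]>110)&(hsv[...,2]>100)).astype(np.uint8)
n,l,st,ce=cv2.connectedComponentsWithStats(m)
for i in range(1,n):
    if st[i,4]>300:
        pts=np.argwhere(l==i)[:,::-1].astype(np.float32); r=cv2.minAreaRect(pts); print(r,ray(c,*r[0],.17).round(4))
print(proj(c,[.557,-.177,.17]))
go([.557,-.177,.140],7.7)
E
```

```text
t: 13.6
eef_pos: [0.558, -0.1753, 0.2994]
tool_rot: [-0.0, 0.656, 0.755, -0.002]
contact_force: [0.2, 0.2, -0.4]
gripper_width: 1.002
grasp_force: 0.0
((261.0, 174.0), (160.0, 16.0), 90.0) [ 0.5572 -0.1712  0.17  ]
[259.79157953 180.64557821]
row [-0.002 -0.001  0.319] [-0.001  0.001  0.002] from [ 0.558 -0.175  0.299]
```

```bash
python3 -m crank '0.002 -0.002 0.1 0 0 0 0;0.002 -0.002 0.2 0 0 0 0;0.002 -0.002 0.28 0 0 0 0;0.002 -0.002 0.319 0 0 0 0;0.002 -0.002 0.319 0 0 0 0;0.002 -0.002 0.319 0 0 0 0;0.002 -0.002 0.319 0 0 0 1;0.002 -0.002 0.319 0 0 0 1;0.002 -0.002 0.319 0 0 0 1;0.002 -0.002 0.319 0 0 0 1;0.002 -0.002 0.319 0 0 0 1;0.002 -0.002 0.319 0 0 0 1;0.002 -0.002 0.319 0 0 0 1;0.002 -0.002 0.319 0 0 0 1;0.002 -0.002 0.25 0 0 0 1;0.002 -0.002 0.18 0 0 0 1;0.002 -0.002 0.05 0 0 0 1;0.002 -0.002 -0.1 0 0 0 1;0.002 -0.002 -0.1 0 0 0 1;0.002 -0.002 -0.1 0 0 0 1' 110
python3 -c "
from h import *
print(bot.get_obs()['q']);o=bot.get_obs()
p=binp(-.01,-.17,.37)
go(p,85,0);pour(15,z=.22);pour(0,z=.23)"
```

```text
t: 15.65
eef_pos: [0.5581, -0.1766, 0.3545]
tool_rot: [0.003, 0.657, 0.754, 0.001]
contact_force: [0.2, -0.6, -4.4]
gripper_width: 0.141
grasp_force: 109.1
[-0.45957415  0.29524462  0.84724155  1.65958844 -0.22840747  1.2844601
  0.56702719]
row [ 0.276 -0.024 -0.032] [ 0.001  0.002 -0.429] from [ 0.558 -0.177  0.355]
15 [0.533 0.027 0.351] row [0.411 0.006 0.006] [ 0.071 -0.054 -0.426] from [ 0.558 -0.177  0.355]
0 [ 0.53  -0.005  0.343] row [ 0.348 -0.008  0.022] [ 0.001  0.002 -0.429] from [ 0.558 -0.177  0.355]
```

```bash
python3 -m crank '0 0 -0.01 0 0 -0.03 1;0.02 0 -0.03 0 0 -0.06 1;0.04 0 -0.032 0 0 -0.1 1;0.07 -0.003 -0.032 0 0 -0.14 1;0.1 -0.006 -0.032 0 0 -0.18 1;0.13 -0.009 -0.032 0 0 -0.22 1;0.16 -0.012 -0.032 0 0 -0.26 1;0.19 -0.015 -0.032 0 0 -0.3 1;0.22 -0.018 -0.032 0 0 -0.34 1;0.25 -0.02 -0.032 0 0 -0.38 1;0.265 -0.022 -0.032 0 0 -0.41 1;0.276 -0.024 -0.032 0 0 -0.429 1;0.276 -0.024 -0.032 0 0 -0.429 1;0.276 -0.024 -0.032 0 0 -0.429 1' 110
python3 - <<'E'
from h import *
a=snap('scene','s2.png'); b=snap('top','t2b.png')
i=cv2.imread('pics/s2.png')[80:260,140:380]; j=cv2.imread('pics/t2b.png')[110:260,60:360]
cv2.imwrite('pics/s2c.png',np.vstack([cv2.resize(i,(480,360)),cv2.resize(j,(480,240))]))
B=(lambda o:(o['eef_pos'],o['tool_rot']))(bot.get_obs());print(bot.get_obs()['q'])
for th in (0,10,20,30,40,50,60): pour(th,base=B)
E
```

```text
t: 17.05
eef_pos: [0.5248, -0.0403, 0.3639]
tool_rot: [-0.003, 0.044, 0.999, -0.001]
contact_force: [-0.6, -0.4, -5.6]
gripper_width: 0.143
grasp_force: 109.1
[-0.54844838  0.12763218  0.57152544  1.75365528 -0.06922025  1.2850091
  1.52273982]
0 [ 0.53  -0.005  0.303] row [-0.004  0.073  0.123] [-0.001 -0.001  0.   ] from [ 0.525 -0.041  0.365]
10 [0.532 0.016 0.316] row [-0.004  0.115  0.098] [ 0.055 -0.001  0.   ] from [ 0.525 -0.041  0.365]
20 [0.534 0.039 0.325] row [-0.004  0.16   0.08 ] [ 0.11  -0.001  0.   ] from [ 0.525 -0.041  0.365]
30 [0.536 0.063 0.329] row [-0.004  0.208  0.07 ] [ 0.166 -0.001  0.   ] from [ 0.525 -0.041  0.365]
40 [0.538 0.087 0.33 ] row [-0.004  0.257  0.069] [ 0.221 -0.001  0.   ] from [ 0.525 -0.041  0.365]
50 [0.541 0.111 0.326] row [-0.004  0.305  0.076] [ 0.277 -0.001  0.001] from [ 0.525 -0.041  0.365]
60 [0.543 0.134 0.318] row [-0.004  0.352  0.092] [ 0.332 -0.001  0.001] from [ 0.525 -0.041  0.365]
```

View pics/s2c.png

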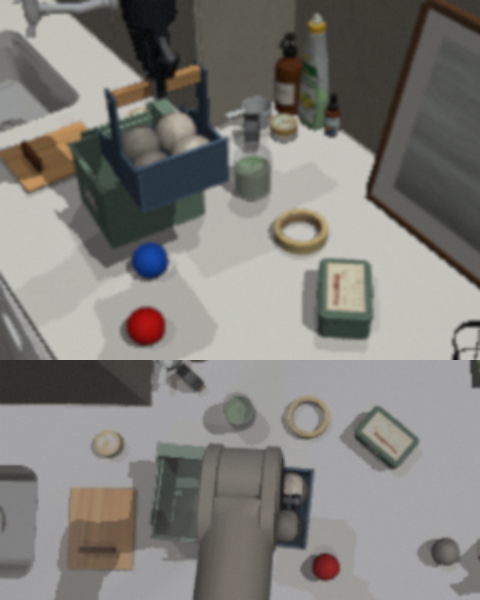

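```bash
python3 -m crank '-0.004 0.04 0.06 0.02 0 0 1;-0.004 0.07 0.09 0.04 0 0 1;-0.004 0.115 0.098 0.055 0 0 1;-0.004 0.138 0.089 0.083 0 0 1;-0.004 0.138 0.089 0.083 0 0 1;-0.004 0.16 0.08 0.11 0 0 1;-0.004 0.16 0.08 0.11 0 0 1;-0.004 0.172 0.077 0.124 0 0 1;-0.004 0.172 0.077 0.124 0 0 1;-0.004 0.184 0.075 0.138 0 0 1;-0.004 0.184 0.075 0.138 0 0 1;-0.004 0.196 0.072 0.152 0 0 1;-0.004 0.196 0.072 0.152 0 0 1;-0.004 0.208 0.07 0.166 0 0 1;-0.004 0.208 0.07 0.166 0 0 1;-0.004 0.22 0.07 0.18 0 0 1;-0.004 0.22 0.07 0.18 0 0 1;-0.004 0.233 0.069 0.194 0 0 1;-0.004 0.233 0.069 0.194 0 0 1;-0.004 0.233 0.069 0.194 0 0 1' 110
python3 -c "
from h import *
for th in (35,40,45,50,55,60): pour(th)"
```

```text
t: 19.15
eef_pos: [0.5376, 0.0765, 0.3304]
tool_rot: [-0.014, 0.04, 0.953, -0.301]
contact_force: [-0.1, -0.1, -6.1]
gripper_width: 0.143
grasp_force: 109.3
35 [0.537 0.075 0.33 ] row [ 0.    -0.002  0.002] [-0.    -0.     0.001] from [0.538 0.077 0.33 ]
40 [0.538 0.087 0.33 ] row [ 0.     0.018 -0.011] [ 0.027 -0.     0.001] from [0.538 0.077 0.33 ]
45 [0.54  0.099 0.329] row [ 0.     0.039 -0.023] [0.055 0.    0.001] from [0.538 0.077 0.33 ]
50 [0.541 0.111 0.326] row [-0.     0.062 -0.033] [0.083 0.    0.001] from [0.538 0.077 0.33 ]
55 [0.542 0.123 0.323] row [-0.     0.085 -0.041] [0.111 0.    0.001] from [0.538 0.077 0.33 ]
60 [0.543 0.134 0.318] row [-0.     0.109 -0.047] [0.139 0.    0.001] from [0.538 0.077 0.33 ]
```

```bash
python3 -m crank '0 0.008 -0.006 0.014 0 0 1;0 0.008 -0.006 0.014 0 0 1;0 0.018 -0.011 0.027 0 0 1;0 0.018 -0.011 0.027 0 0 1;0 0.018 -0.011 0.027 0 0 1;0 0.028 -0.017 0.041 0 0 1;0 0.028 -0.017 0.041 0 0 1;0 0.028 -0.017 0.041 0 0 1;0 0.039 -0.023 0.055 0 0 1;0 0.039 -0.023 0.055 0 0 1;0 0.039 -0.023 0.055 0 0 1;0 0.05 -0.028 0.069 0 0 1;0 0.05 -0.028 0.069 0 0 1;0 0.05 -0.028 0.069 0 0 1;0 0.062 -0.033 0.083 0 0 1;0 0.062 -0.033 0.083 0 0 1;0 0.062 -0.033 0.083 0 0 1;0 0.085 -0.041 0.111 0 0 1;0 0.085 -0.041 0.111 0 0 1;0 0.085 -0.041 0.111 0 0 1' 110
python3 - <<'E'
from h import *
a=snap('scene','s3.png'); b=snap('top','t3.png')
i=cv2.imread('pics/s3.png')[80:260,140:380]; j=cv2.imread('pics/t3.png')[110:260,60:360]
cv2.imwrite('pics/s3c.png',np.vstack([cv2.resize(i,(480,360)),cv2.resize(j,(480,240))]))
E
```

```text
t: 21.15
eef_pos: [0.5415, 0.1225, 0.3227]
tool_rot: [-0.021, 0.037, 0.886, -0.461]
contact_force: [-0.4, -1.2, -2.4]
gripper_width: 0.145
grasp_force: 109.7
```

View pics/s3c.png

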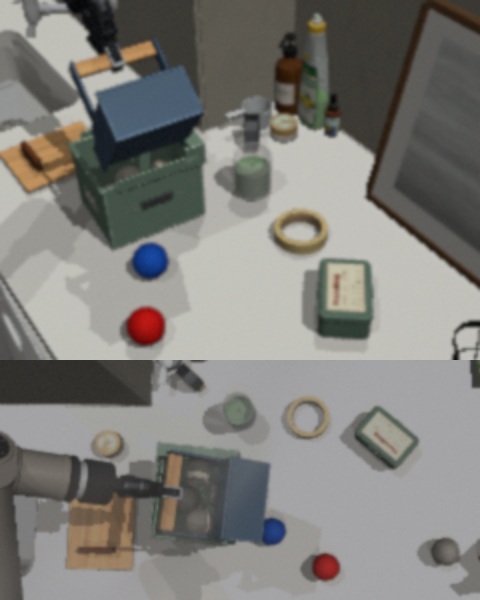

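```bash
python3 -c "
from h import *
pour(55,z=.27);pour(55,y=-.07,z=.27);pour(25,y=-.12,z=.25);go([.54,-.08,.36],60,0);go([.557,-.18,.33],8);go([.557,-.18,.143],8)"
```

```text
55 [0.542 0.123 0.403] row [ 0.001 -0.127 -0.093] [ 0. -0.  0.] from [0.542 0.121 0.324]
55 [0.54  0.103 0.403] row [ 0.001 -0.15  -0.061] [ 0. -0.  0.] from [0.542 0.121 0.324]
25 [ 0.529 -0.019  0.387] row [ 0.001 -0.266  0.157] [-0.166 -0.     0.   ] from [0.542 0.121 0.324]
row [-0.031 -0.29   0.287] [-0.3    0.066  0.128] from [0.542 0.121 0.324]
row [-0.083 -0.353  0.482] [-0.257  0.204  0.393] from [0.542 0.121 0.324]
row [-0.083 -0.047  0.697] [-0.257  0.204  0.393] from [0.542 0.121 0.324]
```

```bash
python3 -m crank '0 -0.06 -0.045 0 0 0 1;0 -0.127 -0.093 0 0 0 1;0 -0.15 -0.061 0 0 0 1;0 -0.2 0.04 -0.08 0 0 1;0 -0.266 0.157 -0.166 0 0 1;0 -0.266 0.157 -0.166 0 0 1;0 -0.266 0.157 -0.166 0 0 1;-0.031 -0.29 0.287 -0.3 0.066 0.128 1;-0.031 -0.29 0.287 -0.3 0.066 0.128 1;-0.031 -0.29 0.287 -0.3 0.066 0.128 1;-0.031 -0.29 0.287 -0.3 0.066 0.128 1;-0.083 -0.353 0.482 -0.257 0.204 0.393 1;-0.083 -0.353 0.482 -0.257 0.204 0.393 1;-0.083 -0.353 0.482 -0.257 0.204 0.393 1;-0.083 -0.353 0.482 -0.257 0.204 0.393 1;-0.083 -0.353 0.482 -0.257 0.204 0.393 1;-0.083 -0.353 0.482 -0.257 0.204 0.393 1;-0.083 -0.353 0.482 -0.257 0.204 0.393 1;-0.083 -0.353 0.482 -0.257 0.204 0.393 1;-0.083 -0.353 0.482 -0.257 0.204 0.393 1' 110
python3 - <<'E'
from h import *
go([.557,-.18,.142],8)
a=snap('scene','s4.png'); b=snap('top','t4.png')
i=cv2.imread('pics/s4.png')[80:280,140:380]; j=cv2.imread('pics/t4.png')[110:260,60:360]
cv2.imwrite('pics/s4c.png',np.vstack([cv2.resize(i,(480,360)),cv2.resize(j,(480,240))]))
E
```

```text
t: 23.25
eef_pos: [0.557, -0.1793, 0.3298]
tool_rot: [-0.0, 0.655, 0.756, -0.0]
contact_force: [-0.0, -0.1, -3.6]
gripper_width: 0.145
grasp_force: 109.4
row [-0.001 -0.     0.376] [-0.     0.     0.001] from [ 0.557 -0.179  0.33 ]
```

View pics/s4c.png

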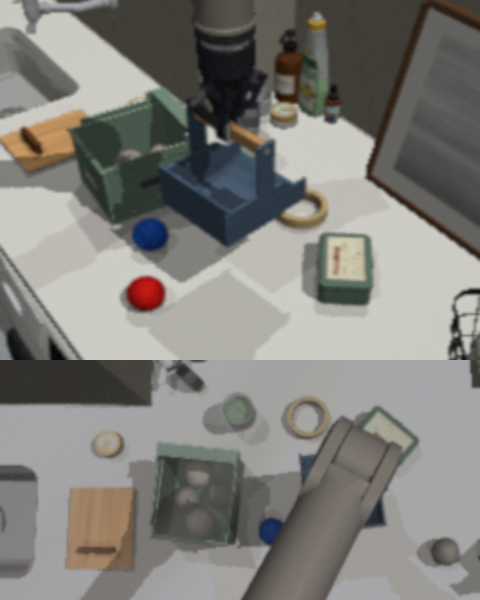

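The caddy is empty and all four balls are in the bin. I'll stand the caddy down at its old spot.

```bash
python3 -m crank '0 0 0.1 0 0 0 1;0 0 0.2 0 0 0 1;0 0 0.28 0 0 0 1;0 0 0.33 0 0 0 1;0 0 0.355 0 0 0 1;0 0 0.368 0 0 0 1;0 0 0.376 0 0 0 1;0 0 0.377 0 0 0 1;0 0 0.377 0 0 0 1;0 0 0.377 0 0 0 0;0 0 0.377 0 0 0 0;0 0 0.377 0 0 0 0;0 0 0.377 0 0 0 0;0 0 0.377 0 0 0 0;0 0 0.3 0 0 0 0;0 0 0.15 0 0 0 0;0 0 0 0 0 0 0;0 0 0 0 0 0 0' 110
python3 -c "
from h import *
go([.438,-.426,.25],-44);go([.438,-.426,.15],-44)"
```

```text
t: 25.15
eef_pos: [0.557, -0.179, 0.3314]
tool_rot: [-0.0, 0.656, 0.755, -0.001]
contact_force: [1.3, -0.4, 0.2]
gripper_width: 1.0
grasp_force: 0.0
row [-0.456 -0.304  0.163] [-0.     0.     0.289] from [ 0.557 -0.179  0.331]
row [-0.456 -0.304  0.363] [-0.     0.     0.289] from [ 0.557 -0.179  0.331]
```

```bash
python3 -m crank '-0.456 -0.304 0.163 0 0 0.289 0;-0.456 -0.304 0.163 0 0 0.289 0;-0.456 -0.304 0.163 0 0 0.289 0;-0.456 -0.304 0.163 0 0 0.289 0;-0.456 -0.304 0.163 0 0 0.289 0;-0.456 -0.304 0.163 0 0 0.289 0;-0.456 -0.304 0.163 0 0 0.289 0;-0.456 -0.304 0.163 0 0 0.289 0;-0.456 -0.304 0.163 0 0 0.289 0;-0.456 -0.304 0.163 0 0 0.289 0;-0.456 -0.304 0.163 0 0 0.289 0;-0.456 -0.304 0.163 0 0 0.289 0'
python3 - <<'E'
from h import *
c=snap('wrist','w5.png'); b=snap('top','t5.png'); print(proj(c,[.438,-.426,.033]),bot.get_obs()['eef_pos'],bot.get_obs()['q'])
j=cv2.imread('pics/t5.png')[80:290,50:510]
cv2.imwrite('pics/w5c.png',np.vstack([cv2.resize(cv2.imread('pics/w5.png'),(416,312)),cv2.resize(j,(416,190))]))
E
```

```text
t: 26.35
eef_pos: [0.4395, -0.4253, 0.2484]
tool_rot: [0.0, 0.92, 0.392, -0.0]
contact_force: [-0.8, 0.4, 0.4]
gripper_width: 1.003
grasp_force: 0.0
[258.53763873 158.06646368] [ 0.43921308 -0.42560765  0.24833466] [-0.0590414   0.54694329  1.05226944  1.74174388 -0.51467671  1.15971836
  0.37847954]
```

View pics/w5c.png

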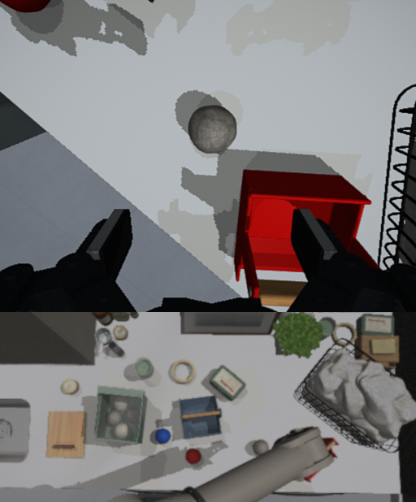

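```bash
python3 -c "
from h import *
c=dict(np.load('pics/w5.png.npz')); p=ray(c,261,160,.035);print(p); go([p[0],p[1],.010],-44)"
```

```text
[ 0.43874916 -0.4290066   0.035     ]
row [-0.005  0.004  0.477] [0. 0. 0.] from [ 0.439 -0.426  0.248]
```

```bash
python3 -m crank '-0.005 0.004 0.1 0 0 0 0;-0.005 0.004 0.2 0 0 0 0;-0.005 0.004 0.3 0 0 0 0;-0.005 0.004 0.38 0 0 0 0;-0.005 0.004 0.44 0 0 0 0;-0.005 0.004 0.477 0 0 0 0;-0.005 0.004 0.477 0 0 0 0;-0.005 0.004 0.477 0 0 0 0;-0.005 0.004 0.477 0 0 0 1;-0.005 0.004 0.477 0 0 0 1;-0.005 0.004 0.477 0 0 0 1;-0.005 0.004 0.477 0 0 0 1;-0.005 0.004 0.477 0 0 0 1;-0.005 0.004 0.477 0 0 0 1;-0.005 0.004 0.35 0 0 0 1;-0.005 0.004 0.2 0 0 0 1;-0.005 0.004 -0.1 0 0 0 1;-0.005 0.004 -0.1 0 0 0 1;-0.005 0.004 -0.2 0 0 0 1;-0.005 0.004 -0.2 0 0 0 1' 30
python3 -c "
from h import *
print(bot.get_obs()['q'])
go([.54,.0,.34],0);go(binp(-.02,-0.02,.25),-5)"
```

```text
t: 28.45
eef_pos: [0.4381, -0.429, 0.3127]
tool_rot: [0.001, 0.92, 0.391, 0.0]
contact_force: [1.9, -0.7, -0.2]
gripper_width: 0.719
grasp_force: 33.3
[-0.0866156   0.49487703  1.10341179  1.65927222 -0.45954355  1.2745404
  0.33852826]
row [ 0.759 -0.449 -0.055] [ 0.     0.    -0.244] from [ 0.438 -0.429  0.313]
row [ 0.902 -0.615  0.125] [ 0.     0.    -0.217] from [ 0.438 -0.429  0.313]
```

```bash
python3 -m crank '0.05 -0.03 0 0 0 -0.01 1;0.1 -0.07 0 0 0 -0.03 1;0.902 -0.615 0.01 0 0 -0.217 1;0.902 -0.615 0.01 0 0 -0.217 1;0.902 -0.615 0.01 0 0 -0.217 1;0.902 -0.615 0.01 0 0 -0.217 1;0.902 -0.615 0.01 0 0 -0.217 1;0.902 -0.615 0.01 0 0 -0.217 1;0.902 -0.615 0.01 0 0 -0.217 1;0.902 -0.615 0.01 0 0 -0.217 1;0.902 -0.615 0.01 0 0 -0.217 1;0.902 -0.615 0.01 0 0 -0.217 1;0.902 -0.615 0.01 0 0 -0.217 1;0.902 -0.615 0.01 0 0 -0.217 1;0.902 -0.615 0.01 0 0 -0.217 1;0.902 -0.615 0.01 0 0 -0.217 1;0.902 -0.615 0.01 0 0 -0.217 1' 30
python3 - <<'E'
from h import *
print(bot.get_obs()['q'],proj(dict(np.load('pics/t5.png.npz')),binp(0,0,.05)))
go(binp(-.02,-0.01,.10),-5)
j=cv2.imread('pics/t5.png')[150:230,140:220]; cv2.imwrite('pics/t5b.png',cv2.resize(j,(400,400),interpolation=cv2.INTER_CUBIC))
E
```

```text
t: 30.15
eef_pos: [0.5304, 0.1076, 0.3046]
tool_rot: [-0.0, 0.737, 0.675, -0.0]
contact_force: [-0.7, 0.3, -0.0]
gripper_width: 0.715
grasp_force: 33.3
[-1.09224128  0.26289229  0.95330139  1.82914975 -0.23252883  1.16820381
 -0.15082281] [187.52512332 196.40998911]
row [ 0.022 -0.     0.409] [-0. -0. -0.] from [0.53  0.108 0.305]
```

View pics/t5b.png

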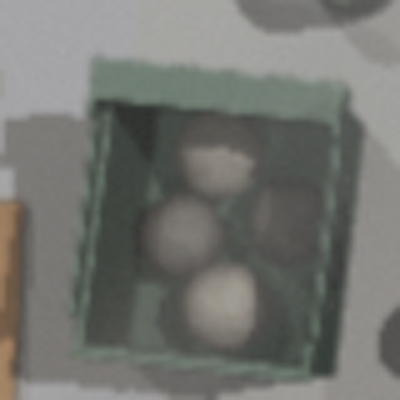

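```bash
python3 -m crank '0.04 0 0.1 0 0 0 1;0.04 0 0.2 0 0 0 1;0.04 0 0.3 0 0 0 1;0.04 0 0.36 0 0 0 1;0.04 0 0.39 0 0 0 1;0.04 0 0.39 0 0 0 1;0.04 0 0.39 0 0 0 0.1;0.04 0 0.39 0 0 0 0;0.04 0 0.39 0 0 0 0;0.04 0 0.39 0 0 0 0;0.04 0 0.39 0 0 0 0;0.04 0 0.3 0 0 0 0;0.04 0 0.2 0 0 0 0;0.04 0 0.05 0 0 0 0;0.04 0 -0.1 0 0 0 0;0.04 0 -0.1 0 0 0 0' 30
python3 -c "
from h import *
go([.433,.375,.30],0)"
```

```text
t: 31.75
eef_pos: [0.5317, 0.1285, 0.3565]
tool_rot: [-0.0, 0.737, 0.676, -0.0]
contact_force: [0.9, 2.0, -0.8]
gripper_width: 1.0
grasp_force: 0.0
row [ 0.474 -0.239  0.113] [-0.     0.    -0.027] from [0.532 0.129 0.356]
```

```bash
python3 -m crank '0.474 -0.239 0.113 0 0 -0.027 0;0.474 -0.239 0.113 0 0 -0.027 0;0.474 -0.239 0.113 0 0 -0.027 0;0.474 -0.239 0.113 0 0 -0.027 0;0.474 -0.239 0.113 0 0 -0.027 0;0.474 -0.239 0.113 0 0 -0.027 0;0.474 -0.239 0.113 0 0 -0.027 0;0.474 -0.239 0.113 0 0 -0.027 0;0.474 -0.239 0.113 0 0 -0.027 0'
python3 - <<'E'
from h import *
c=snap('wrist','w6.png'); b=snap('top','t6.png'); s=snap('scene','s6.png'); print(proj(c,[.433,.375,.047]),bot.get_obs()['eef_pos'])
j=cv2.imread('pics/t6.png')[80:290,50:510]; k=cv2.imread('pics/s6.png')
cv2.imwrite('pics/w6c.png',np.hstack([np.vstack([cv2.resize(cv2.imread('pics/w6.png'),(440,330)),cv2.resize(j,(440,200))]),np.vstack([cv2.resize(k[90:240,160:310],(350,350),interpolation=cv2.INTER_CUBIC),cv2.resize(cv2.imread('pics/t6.png')[150:230,140:220],(350,180))])]))
E
```

```text
t: 32.65
eef_pos: [0.4345, 0.3733, 0.2983]
tool_rot: [0.0, 0.708, 0.706, -0.0]
contact_force: [0.4, -0.2, 0.2]
gripper_width: 1.0
grasp_force: 0.0
[258.88668797 148.27660095] [0.43424159 0.37386202 0.29822414]
```

View pics/w6c.png

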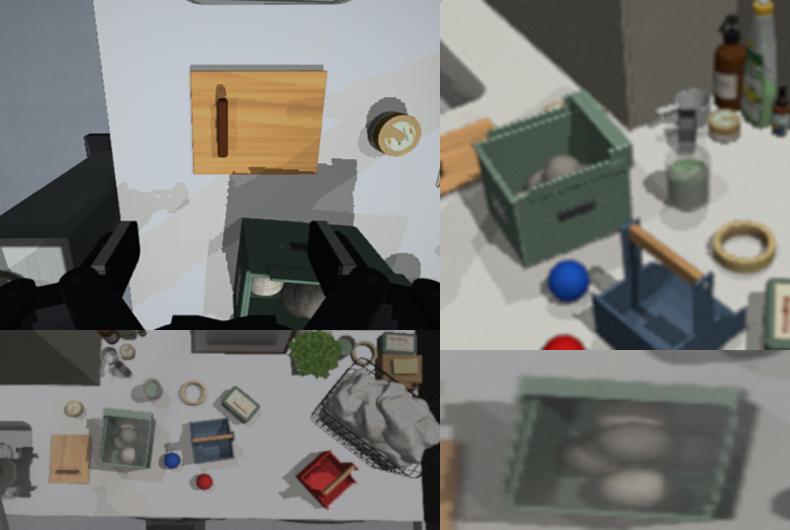

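Five balls are in the bin below the rim and no other stray is visible. The lid is where I left it, with its bar at the predicted pixel. Now I'll pick it up.

```bash
python3 -m crank '0 -0.002 0.2 0 0 0 0;0 -0.002 0.4 0 0 0 0;0 -0.002 0.5 0 0 0 0;0 -0.002 0.553 0 0 0 0;0 -0.002 0.553 0 0 0 0;0 -0.002 0.553 0 0 0 0;0 -0.002 0.553 0 0 0 1;0 -0.002 0.553 0 0 0 1;0 -0.002 0.553 0 0 0 1;0 -0.002 0.553 0 0 0 1;0 -0.002 0.553 0 0 0 1;0 -0.002 0.553 0 0 0 1;0 -0.002 0.553 0 0 0 1;0 -0.002 0.553 0 0 0 1;0 -0.002 0.4 0 0 0 1;0 -0.002 0.2 0 0 0 1;0 -0.002 0 0 0 0 1;0 -0.002 -0.1 0 0 0 1;0 -0.002 -0.1 0 0 0 1;0 -0.002 -0.1 0 0 0 1' 80
python3 -c "
from h import *
go([.4545,.1405,.30],-5,15);go([.4545,.1405,.21],-5,15)"
```

```text
t: 34.8
eef_pos: [0.4318, 0.3746, 0.3237]
tool_rot: [-0.0, 0.707, 0.707, -0.0]
contact_force: [1.2, 1.7, -1.3]
gripper_width: 0.147
grasp_force: 78.8
row [-0.468  0.046  0.047] [0.083 0.004 0.027] from [0.432 0.375 0.324]
row [-0.468  0.046  0.227] [0.083 0.004 0.027] from [0.432 0.375 0.324]
```

```bash
python3 -m crank '-0.468 0.046 0.047 0.083 0.004 0.027 1;-0.468 0.046 0.047 0.083 0.004 0.027 1;-0.468 0.046 0.047 0.083 0.004 0.027 1;-0.468 0.046 0.047 0.083 0.004 0.027 1;-0.468 0.046 0.047 0.083 0.004 0.027 1;-0.468 0.046 0.047 0.083 0.004 0.027 1;-0.468 0.046 0.047 0.083 0.004 0.027 1;-0.468 0.046 0.047 0.083 0.004 0.027 1;-0.468 0.046 0.15 0.083 0.004 0.027 1;-0.468 0.046 0.2 0.083 0.004 0.027 1;-0.468 0.046 0.237 0.083 0.004 0.027 1;-0.468 0.046 0.237 0.083 0.004 0.027 1;-0.468 0.046 0.237 0.083 0.004 0.027 1' 80
python3 - <<'E'
from h import *
go([.4545,.1405,.205],-5,15);go([.5105,.1355,.202],-5,15)
for th,dx,dz in((15,6,39),(10,3,26),(5,1,13),(0,0,0)): go([.5045+dx/1e3,.1361-dx*.09/1e3,.1586+dz/1e3],-5,th)
s=snap('scene','s7.png'); w=snap('top','t7.png')
cv2.imwrite('pics/s7c.png',np.hstack([cv2.resize(cv2.imread('pics/s7.png')[80:210,150:300],(440,380),interpolation=cv2.INTER_CUBIC),cv2.resize(cv2.imread('pics/t7.png')[130:240,130:230],(345,380),interpolation=cv2.INTER_CUBIC)]))
E
```

```text
t: 36.1
eef_pos: [0.4552, 0.1422, 0.2032]
tool_rot: [-0.096, 0.73, 0.671, -0.088]
contact_force: [-0.3, 0.4, -0.9]
gripper_width: 0.145
grasp_force: 78.9
row [-0.003 -0.002 -0.003] [0.    0.    0.001] from [0.455 0.142 0.203]
row [-0.004  0.108 -0.026] [0.    0.    0.001] from [0.455 0.142 0.203]
row [-0.004  0.11  -0.018] [0.    0.    0.001] from [0.455 0.142 0.203]
row [-0.004  0.111  0.009] [-0.028  0.     0.001] from [0.455 0.142 0.203]
row [-0.004  0.114  0.035] [-0.055 -0.     0.001] from [0.455 0.142 0.203]
row [-0.004  0.119  0.061] [-0.083 -0.     0.001] from [0.455 0.142 0.203]
```

View pics/s7c.png

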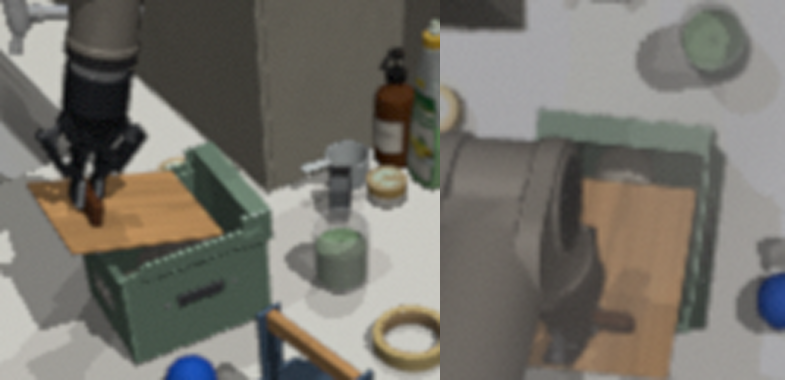

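```bash
python3 -m crank '-0.004 0.03 -0.006 0 0 0 1;-0.004 0.06 -0.013 0 0 0 1;-0.004 0.09 -0.02 0 0 0 1;-0.004 0.104 -0.024 0 0 0 1;-0.004 0.108 -0.022 0 0 0 1;-0.004 0.108 -0.02 0 0 0 1' 80
```

```text
t: 36.8
eef_pos: [0.5093, 0.1345, 0.1988]
tool_rot: [-0.096, 0.731, 0.67, -0.088]
contact_force: [0.0, 0.4, -1.5]
gripper_width: 0.142
grasp_force: 78.9
```

```bash
python3 -m crank '0 0.002 0.015 -0.014 0 0 1;0 0.003 0.029 -0.028 0 0 1;0 0.005 0.042 -0.042 0 0 1;0 0.006 0.055 -0.055 0 0 1;0 0.009 0.068 -0.069 0 0 1;0 0.011 0.08 -0.083 0 0 1;0 0.011 0.08 -0.083 0 0 1;0 0.011 0.08 -0.083 0 0 1' 80
python3 -c "
from h import *
go([.5045,.1361,.1586],-5)"
```

```text
t: 37.6
eef_pos: [0.5041, 0.1353, 0.1603]
tool_rot: [-0.001, 0.737, 0.676, 0.001]
contact_force: [-7.1, -0.6, 18.6]
gripper_width: 0.143
grasp_force: 83.3
row [0.002 0.001 0.003] [-0.    -0.001  0.   ] from [0.504 0.135 0.16 ]
```

```bash
python3 -m crank '0 0 0 0 0 0 0.6;0 0 0 0 0 0 0;0 0 0 0 0 0 0;0 0 0 0 0 0 0;0 0 -0.1 0 0 0 0;0 0 -0.25 0 0 0 0;0 -0.1 -0.4 0 0 0 0;0 -0.1 -0.4 0 0 0 0;0 -0.1 -0.4 0 0 0 0' 80
python3 - <<'E'
from h import *
s=snap('scene','s8.png'); w=snap('wrist','w8.png'); t=snap('top','t8.png')
cv2.imwrite('pics/s8c.png',np.vstack([np.hstack([cv2.resize(cv2.imread('pics/s8.png')[90:210,160:280],(300,300),interpolation=cv2.INTER_CUBIC),cv2.resize(cv2.imread('pics/w8.png'),(400,300))]),cv2.resize(cv2.imread('pics/t8.png')[80:290,50:510],(700,300))]))
E
```

```text
t: 38.5
eef_pos: [0.4552, 0.1399, 0.3621]
tool_rot: [-0.002, 0.736, 0.677, 0.003]
contact_force: [0.5, -0.3, -0.8]
gripper_width: 1.0
grasp_force: 0.0
```

View pics/s8c.png

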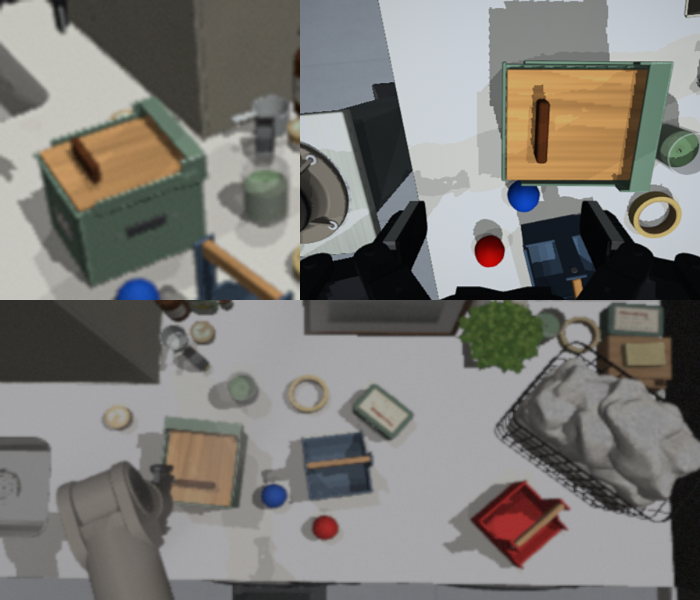

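The lid looks closed. I'll compare this scene picture with the first one to confirm it is seated flat.

```bash
python3 - <<'E'
from h import *
a=cv2.cvtColor(cv2.imread('pics/s0.png'),cv2.COLOR_BGR2HSV);b=cv2.cvtColor(cv2.imread('pics/s8.png'),cv2.COLOR_BGR2HSV)
for im in(a,b):
    r=im[125:190,165:245]; m=((r[...,0]>8)&(r[...,0]<22)&(r[...,1]>90)&(r[...,2]>120)).astype(np.uint8)
    m=(cv2.connectedComponentsWithStats(m)[1]==1+np.argmax(cv2.connectedComponentsWithStats(m)[2][1:,4])).astype(np.uint8)
    p=np.argwhere(m)[:,::-1]; print(m.sum(),p.mean(0).round(2),p[p[:,0].argmin()],p[p[:,1].argmin()],p[p[:,1].argmax()],p[p[:,0].argmax()])
E
```

```text
1057 [39.39 29.58] [11 26] [49 12] [26 48] [66 30]
1044 [39.49 29.59] [11 26] [47 13] [26 48] [66 30]
```

```bash
python3 -c "
from h import *
print(ticket.hand_in())"
```

```text
the job is handed in; nothing more can be done
None
```

The job is handed in: all four caddy balls and the one stray are in the green bin, its lid is flat on the rim and back under the hood, the empty caddy stands upright on the worktop, and I saw no bystander moved in the pictures.

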